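Index the die turret of the eyelet press

ROBOT

A 7-joint arm with a two-finger parallel gripper is mounted at the origin on the work surface. World frame = base frame: x ahead of the robot, y to its left, z up, the work surface at z = 0. Lengths are in m, angles in rad, forces in N, time in s.
With the tool pointing down it reaches from about 0.35 to 0.9 m from the base axis. Payload 7.2 kg.
Tool frame: the origin (TCP) lies between the finger pads; the fingertips stand 17 mm ahead of it and the grasp point (between the pads) lies 2 mm behind it; y points along the fingers, x is the direction in which the jaws open and shut, and the axes are right-handed (so a half turn about y gives the same grasp; the last joint's range is limited). The gripper opens to 88 mm and grips with 3 to 60 N. Pads are 20 mm wide; open, the fingers measure 115 mm over their backs; the gripper's body (75 mm by 178 mm) begins 61 mm behind the grasp point.
Start: joints at [1.187, 0.411, -0.013, 1.596, 0.006, 1.134, -0.082], TCP at [0.194, -0.594, 0.212] pointing down, gripper open.
Joint ranges: [-2.95, 2.95], [-0.29, 1.99], [-1.47, 1.44], [0.14, 2.54], [-1.03, 4.17], [0.13, 1.85], [-2.86, 2.86]. Speed limits (rad/s): [2.39, 2.39, 3.01, 3.01, 3.14, 3.14, 3.14].

INTERFACE

Orientations are given as [roll, pitch, yaw] about the fixed x, y, z axes, in that order (R = Rz(yaw) Ry(pitch) Rx(roll)).
In Python, from cell import robot, optics gives the robot as it stands. Calls block until the motion is done:
- robot.reach(position, orientation): joint-space move of the TCP to a pose.
- robot.move_l(position, ori=None, v=0.15, until_force=None): straight line of the TCP; ori=None keeps the orientation; v is the mean speed in m/s. With until_force (N) it stops when the force on the tool has changed by that much, and returns True; else False.
- robot.goto_joints(angles): joint-space move.
- robot.command_gripper(opening, strength=None): opening from 0.0 (shut) to 1.0 (fully open); strength is the grip in N (None keeps the last); returns when the fingers have stopped.
- robot.hold(seconds).
- robot.inverse_kinematics(position, orientation): joint angles nearest the present ones, or None.
- robot.state(): the state.
- optics.snapshot(name): name is "scene" or "top" or "wrist"; returns a dict with "img" (420x560x3 uint8, red, green, blue), "fovy" (degrees; the focal length in pixels is half the picture's height over the tangent of half this angle, whatever the lens; pixels are square), "cx", "cy" (the principal point, pixels), "k1" (the pictures are not rectified: a ray, as slopes to the right and down, at radius r is drawn at 1 + k1 r^2 times it, then the intrinsics apply), "position" and "orientation" of the camera in the world. Camera axes: x right, y up, looking along -z (the intrinsics and any distortion apply to the point x, -y, -z); pixel columns grow to the right and rows downward; lengths in m; the calibration is good to about 2 mm. A picture is of the moment at which its call begins. There is no depth.
A pose or a line that the arm cannot do raises robot.MotionError and nothing moves.
- robot.job_done(): hands the job in, once; it reports no verdict.
The state is a dict: "time": time; "joints": joint angles; "qd": joint speeds; "tau": joint torques, N m; "position": TCP position; "tool_rot": TCP orientation; "ft_force": force on the tool from outside, world axes, zero at the start; "ft_torque": the same for the moment, N m; "opening": opening from 0.0 (shut) to 1.0 (fully open).
Only numpy, scipy, OpenCV 4.12 (cv2) and the standard library are available. Lean on these libraries where they do the work, as an engineer would, in place of code of your own. Each camera call takes 0.05 s, during which the arm holds its last target. There are 200 camera calls.

TASK

Set up the eyelet press for the next batch of ornaments: push the protruding tabs of its die turret sideways with the fingertips, without forcing it, to step the turret round until the green-marked die clicks into its stop directly under the punch, then take the hand away. Leave the ornaments, the jar and everything else on the bench where they are.

Things in the scene. Friction and masses are not known exactly. Their poses are not given: they have to be found in the camera images.
- press: Grey cast-iron bench eyelet press, fixed. Origin: on the turret's vertical turning axis, at bench height; its +x axis points to the column, z up. In its frame (mm): base plate x -80..230, y -80..80, 28 high; column x 165..225, y -35..35, 290 high; the arm and ram guide overhang the turret at x 27..225, y -36..36, z 200..305. The side x < 20 is open from above.
- turret (a joint): Angle (rad) of the die turret about the press's vertical axis, growing counter-clockwise from above, endless. 0 or any whole turn: green die under the punch. Spring click stops every 60 degrees: 4 to 5 N sideways at a tab moves it out; 30 to 40 degrees on it snaps into the next stop and stays. Station k (0 to 5) points at joint + k x 60 degrees, counter-clockwise from the press's +x.
- hub (a point): Centre of the turret's hub nut top, on the axis, 96 mm above the bench. The turret is a dark steel disc, 160 mm in diameter, its top 78 mm up. Six stations, counter-clockwise: 0 green, 1 red, 2 white, 3 blue, 4 yellow, 5 black; each has a collar of that colour with a brass die, 60 mm from the axis, and a tab on the same radius. It can start poised between two stops.
- green_die (a point): Centre of the top of the green-collared brass die, on the turret 60 mm from its axis, 104 mm above the bench.
- green_tab (a point): Top middle of the green-capped tab, 103 mm from the axis, 103 mm above the bench. Six like tabs: upright steel lugs on the rim, 12 mm thick across the turning direction, 88 to 118 mm from the axis, 61 to 103 mm above the bench; the top 12 mm is a cap in the station's colour, 16 mm wide. Under the tabs is only the base plate, 28 mm high.
- punch (a point): Centre of the lower face of the 12 mm brass punch, fixed, 60 mm from the axis along the press's +x, 134 mm above the bench. Holder and ram above it are 28 mm wide, ram top 390 mm up. A steel lever on the press's -y side (y -45..-80) slopes from x 60, z 230 up and back to a black ball at x 222, z 392.
- tree: Loose fir-tree ornament of 4 mm plywood, about 120 x 70 mm, lying on the bench near the press; not to be moved. Origin at the middle of its lower part, underside.
- star: Loose six-pointed star ornament of 4 mm plywood, 84 mm across, lying on the bench to the left; not to be moved. Origin at its centre, underside.
- deer: Loose reindeer ornament of 4 mm plywood, about 95 x 130 mm, lying on the bench to the right; not to be moved. Origin at the middle of its trunk, underside.
- jar: Loose jar of eyelets, 60 mm in diameter, 62 mm tall, upright beside the press; not to be moved. Origin under its centre.
- knife: Loose yellow utility knife with the blade drawn in, 150 x 24 x 19 mm, lying on the bench to the right; not to be moved. Origin at the middle of its underside.
- glue: Loose glue bottle with orange cap, 52 mm in diameter, 150 mm tall, upright at the right; not to be moved. Origin under its centre.
- pencil_cup: Loose white cup of pencils, 76 mm in diameter, 95 mm tall with pencils up to 180 mm, upright at the left; not to be moved. Origin under its centre.

How it is judged:
By the outcome, as a careful person would: the job done as asked, in the order asked, and still so for the second after the job is handed in, with the robot touching nothing.
It also fails if it takes over 58 s, if anything falls off the work surface, if the arm or the gripper's body presses on something with over 40 N, if the wrist force passes 120 N, or if a joint passes its speed limit or range.

## Working session

There is one attempt and no reset: what is moved stays moved. The work goes in short steps, each a Python script; the robot and the scene stay as the last script left them, time stands still between calls to the robot, and variables do not carry over. Pictures are saved under pics/ and viewed, about 8 in all and at most 12, crops included, and the job is handed in when it is done.

```bash
mkdir -p pics; ls; cat > h.py <<'E'
import numpy as np, cv2
from cell import robot, optics
from scipy.spatial.transform import Rotation as R
def snap(n,fn=None):
    s=optics.snapshot(n)
    if fn: cv2.imwrite('pics/'+fn+'.png',cv2.cvtColor(s['img'],cv2.COLOR_RGB2BGR))
    return s
def rot(o):
    o=np.array(o,float)
    if o.shape==(3,3): return o
    return R.from_euler('xyz',o).as_matrix()
def ray(s,u,v):
    f=s['img'].shape[0]/2/np.tan(np.radians(s['fovy'])/2)
    d=cv2.undistortPoints(np.array([[[u,v]]],float),np.array([[f,0,s['cx']],[0,f,s['cy']],[0,0,1]]),np.array([s['k1'],0,0,0.]))[0,0]
    return rot(s['orientation'])@np.array([d[0],-d[1],-1.])
def onz(s,u,v,z):
    d=ray(s,u,v);p=np.array(s['position']);return p+d*(z-p[2])/d[2]
def proj(s,P):
    f=s['img'].shape[0]/2/np.tan(np.radians(s['fovy'])/2)
    c=rot(s['orientation']).T@(np.array(P)-s['position'])
    a=np.array([c[0],-c[1]])/-c[2]; a=a*(1+s['k1']*(a@a))
    return a*f+[s['cx'],s['cy']]
E
python3 - <<'E'
from h import *
for n in('top','scene'):
    s=snap(n,n+'0'); print({k:v for k,v in s.items() if k!='img'})
print(robot.state())
E
```

```text
pics
{'fovy': 55.04243862202585, 'cx': 278.91996671298125, 'cy': 205.26110181851487, 'k1': -0.044999270674666254, 'position': array([ 0.3225961 , -0.0106779 ,  1.24382736]), 'orientation': array([ 0.19754792, -0.01290082, -1.59248014])}
{'fovy': 57.1380591703703, 'cx': 280.1901357598035, 'cy': 214.2448675032902, 'k1': -0.06411263054644034, 'position': array([ 1.18553802, -0.2376994 ,  1.22754035]), 'orientation': array([ 0.5328289 , -0.00753159,  1.24663925])}
{'time': 0.1, 'joints': array([ 1.18682606,  0.41183227, -0.01273075,  1.59695318,  0.00558562,
        1.13430881, -0.08220984]), 'qd': array([ 0.00100437, -0.00055814,  0.00106251, -0.00154929, -0.00119479,
       -0.00040509,  0.00036608]), 'tau': array([ 1.68800190e-03, -5.89100468e+01,  6.43041395e-01, -2.91709918e+01,
       -5.38714800e-02,  1.45498104e-02,  1.16917290e-04]), 'position': array([ 0.1939224 , -0.59365352,  0.21098831]), 'tool_rot': array([-1.57087941e+00,  1.46392587e-03, -1.25500071e+00]), 'ft_force': array([ 0.0396272 , -0.19110992, -0.70694577]), 'ft_torque': array([-0.0008944 ,  0.01578793, -0.03787857]), 'opening': 0.9983009107768298}
```

View pics/top0.png

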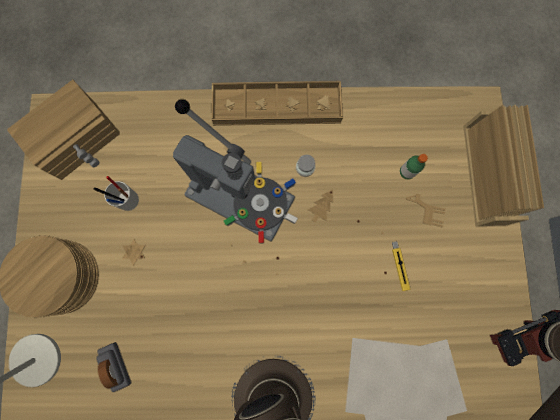

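View pics/scene0.png

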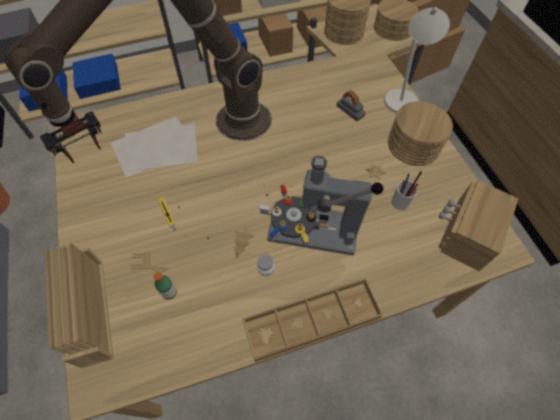

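The top view shows the turret hub near (260,203). The tabs are green (229,219), red (262,237), white (290,217), blue (290,184) and yellow (258,168), and the black one is hidden under the arm. The press column points up-left in the image. In the scene view the hub is near (293,214).

```bash
python3 - <<'E'
from h import *
s=snap('top')
im=s['img'];hsv=cv2.cvtColor(im,cv2.COLOR_RGB2HSV)
rg={'green':((50,120,50),(80,255,255)),'red':((0,190,90),(6,255,255)),'blue':((105,150,60),(125,255,255)),'yellow':((22,190,120),(32,255,255)),'white':((0,0,175),(179,40,255))}
for c,(a,b) in rg.items():
    m=cv2.inRange(hsv,a,b); m[:,:205]=0;m[:,305:]=0;m[:150]=0;m[250:]=0
    n,l,st,ce=cv2.connectedComponentsWithStats(m)
    for i in range(1,n):
        if st[i,4]>6: print(c,st[i],ce[i].round(1),onz(s,*ce[i],.103).round(4))
c=im[130:260,170:330];cv2.imwrite('pics/c1.png',cv2.cvtColor(cv2.resize(c,None,fx=5,fy=5,interpolation=cv2.INTER_CUBIC)[:600],cv2.COLOR_RGB2BGR))
E
```

```text
green [238 208  10  11  46] [242.7 214.1] [0.5267 0.0741 0.103 ]
green [224 216  11   9  55] [229.1 219.9] [0.5104 0.1132 0.103 ]
red [256 218  10  10  40] [260.7 223.1] [0.4996 0.0229 0.103 ]
red [259 231   5  11  45] [260.8 236.6] [0.4608 0.0232 0.103 ]
blue [285 179  10   9  49] [289.6 183.1] [ 0.616  -0.0629  0.103 ]
blue [273 188  10   9  33] [277.2 193.3] [ 0.5862 -0.0261  0.103 ]
white [274 209   9   8  21] [277.9 213.3] [ 0.527  -0.0269  0.103 ]
white [286 214  11   8  40] [290.8 217.4] [ 0.5144 -0.0638  0.103 ]
```

View pics/c1.png

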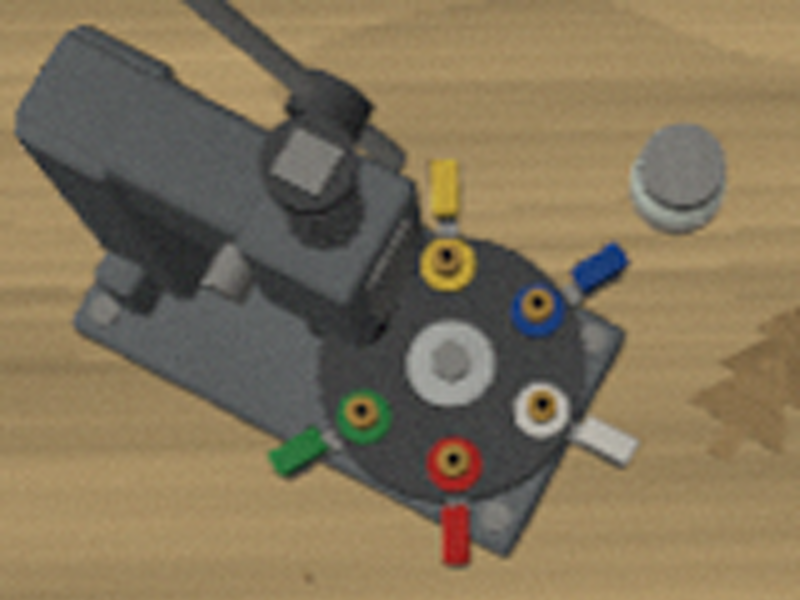

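```bash
cat >> h.py <<'E'
C=np.array([.5632,.0251]); 
def pose(deg,z,r=.107):
    a=np.radians(deg); yaw=np.radians((deg-270+180)%360-180)
    return [C[0]+r*np.cos(a),C[1]+r*np.sin(a),z],[-np.pi/2,0,yaw]
E
python3 - <<'E'
from h import *
s=snap('top')
P=[onz(s,u,v,.028) for u,v in((186,194),(270,241),(294.4,196.8))]
d=P[0]-P[1]; print(np.degrees(np.arctan2(d[1],d[0])),np.linalg.norm(d), np.linalg.norm(P[2]-P[1]))
a=np.radians(60); M=np.array([[np.cos(a),np.sin(a)],[-np.sin(a),np.cos(a)]])
for p in P: print(M@(p[:2]-C))
for deg in range(241,180,-15):
    print(deg, robot.inverse_kinematics(*pose(deg,.092)))
robot.command_gripper(.45)
robot.reach(*pose(241.3,.2)); 
robot.move_l(pose(241.3,.14)[0])
st=robot.state(); print(st['time'],st['position'],st['tool_rot'],st['opening'],st['ft_force'])
snap('wrist','w1'); snap('top','t1')
E
```

```text
59.63946698214256 0.2980461001123123 0.15616017783744543
[0.22068861 0.07733607]
[-0.07735159  0.07921151]
[-0.0770116 -0.0769483]
241 [ 0.47530899  0.42870585 -0.5482115   1.95543264  0.29618559  0.8364235
 -0.73952006]
226 [ 0.4316736   0.38571496 -0.51992727  2.01277443  0.26170226  0.80732403
 -1.00706928]
211 [ 0.39608797  0.35645709 -0.52310939  2.05599601  0.24816641  0.78912288
 -1.30577935]
196 [ 0.37257693  0.34366185 -0.55751354  2.0812594   0.25573623  0.78203714
 -1.63321416]
181 [ 0.34511769  0.34555961 -0.59697681  2.08726342  0.27308909  0.78382436
 -1.97302399]
3.8333 [ 0.51206633 -0.06889982  0.14029422] [-1.57054595e+00  1.67254814e-04 -5.01304308e-01] 0.452337972798721 [-0.08465387  0.71195723  0.4464577 ]
```

View pics/w1.png

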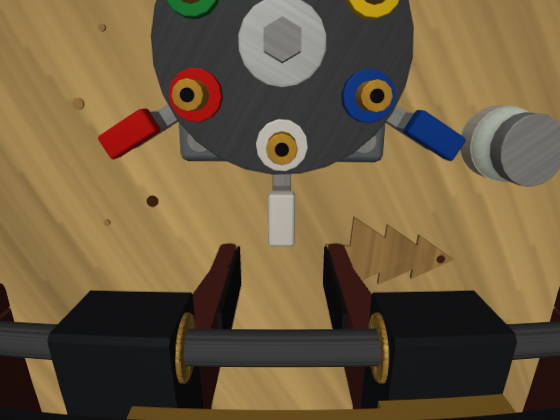

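The base plate edges come out at 298 × 156 mm for a nominal 310 × 160. They put the press axis at about 60°, so the turret sits one stop off (joint ≈ +60°). The wrist view shows the white tab (282,218) centred between the fingers (235/330), with the tree and jar clear. I'll lower and step it 60° clockwise.

```bash
python3 - <<'E'
from h import *
print(robot.move_l(pose(241.3,.092)[0],v=.06,until_force=8))
ok=True
for deg in np.arange(236,180,-5):
    hit=robot.move_l(*pose(deg,.092),v=.05,until_force=15)
    st=robot.state(); print(deg,hit,st['time'],st['ft_force'].round(1))
    if hit: ok=False;break
robot.hold(.3)
if ok: 
    s=snap('top','t2'); print(robot.state()['ft_force'].round(1)); snap('wrist','w2')
E
```

```text
False
236 False 5.2333 [-0.3 -0.3  0.2]
231 False 5.5667 [-0.6 -0.   3.8]
226 False 5.9 [ 0.2 -0.2  5.1]
221 False 6.2333 [ 0.   0.7 -0.5]
216 False 6.5667 [ 0.2 -0.   0.4]
211 False 6.9 [-0.2 -0.2 -1. ]
206 False 7.2333 [ 0.4 -0.5  0.7]
201 False 7.5667 [ 0.1 -0.3 -1. ]
196 False 7.9 [-0.2 -1.4  4.8]
191 False 8.2333 [ 0.8 -3.   5.8]
186 False 8.5667 [-0.7 -1.1  6.1]
181 False 8.9 [ 0.1 -1.1  6.5]
[-1.2 -1.1  6.1]
```

View pics/w2.png

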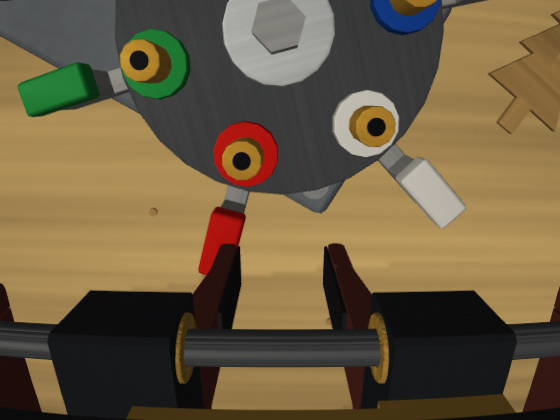

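The wrist view shows that the white tab (430,190) was not carried along. The red tab (220,240) is now against the outside of the left finger, so the fingers slipped over the white tab. I'll check the actual pose.

```bash
python3 - <<'E'
from h import *
st=robot.state(); print(st['position'],st['tool_rot'],st['opening'],pose(181,.092)); 
s=snap('top')
im=s['img'];c=im[160:250,200:320]
cv2.imwrite('pics/c2.png',cv2.cvtColor(cv2.resize(c,None,fx=6,fy=6,interpolation=cv2.INTER_CUBIC),cv2.COLOR_RGB2BGR))
E
```

```text
[0.45641671 0.02296148 0.09224001] [-1.57064070e+00  4.28112638e-05 -1.55113684e+00] 0.4470592967667808 ([np.float64(0.4562162966182662), np.float64(0.023232592511210653), 0.092], [-1.5707963267948966, 0, np.float64(-1.5533430342749532)])
```

View pics/c2.png

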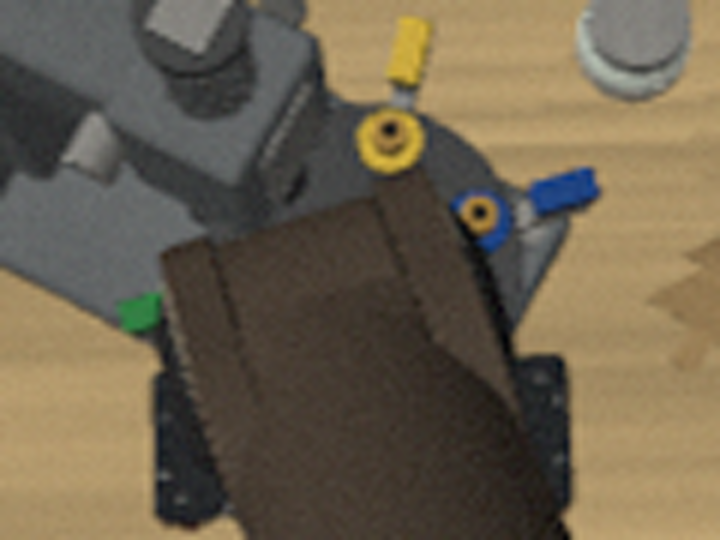

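```bash
python3 - <<'E'
from h import *
s=snap('wrist'); st=robot.state(); p=st['position'];T=rot(st['tool_rot'])
print('cam z',s['position'],s['orientation'],s['fovy'],st['opening'])
for y in (-.03,0,.017):
    for x in(-.02,.02): print(y,x,[proj(s,p+T@[x,y,z]).round(0) for z in(-.01,.01)])
# rays of visible fingertip corners at left/right: height where they are 40mm apart
a,b=ray(s,240,246),ray(s,325,246)
for z in (.06,.075,.09,.105,.12):
    A,B=onz(s,240,246,z),onz(s,325,246,z); print(z,np.linalg.norm(A-B),T.T@(A-p),T.T@(B-p))
for z in(.103,): print('red cap',onz(s,222,242,z),'white',onz(s,432,190,z))
E
```

```text
cam z [0.53324024 0.02425699 0.26508039] [-2.81453276e-01 -4.05761671e-04 -1.55093151e+00] 58.93814081004009 0.4539620312805599
-0.03 -0.02 [array([235., 306.]), array([233., 264.])]
-0.03 0.02 [array([327., 306.]), array([328., 264.])]
0 -0.02 [array([242., 275.]), array([241., 239.])]
0 0.02 [array([320., 275.]), array([321., 239.])]
0.017 -0.02 [array([245., 261.]), array([244., 227.])]
0.017 0.02 [array([317., 261.]), array([318., 227.])]
0.06 0.05052049232538977 [-0.02441876  0.0322167  -0.00712465] [ 0.02610173  0.03221275 -0.00712873]
0.075 0.04682532003050131 [-0.02261594  0.01721749 -0.00098151] [ 0.02420938  0.01721383 -0.00098529]
0.09 0.04313014773561286 [-0.02081312  0.00221827  0.00516164] [0.02231703 0.0022149  0.00515815]
0.105 0.03943497544072442 [-0.0190103  -0.01278094  0.01130478] [ 0.02042467 -0.01278402  0.0113016 ]
0.12 0.035739803145835955 [-0.01720748 -0.02778016  0.01744792] [ 0.01853232 -0.02778295  0.01744504]
red cap [0.46833987 0.05087172 0.103     ] white [ 0.49540502 -0.04517517  0.103     ]
```

The camera puts the fingertips at about z = 0.10 in this half-open posture, not 0.075. That agrees with the vertical force: they rode over the caps. I'll lift, re-measure the turret angle, and straddle again lower down.

```bash
cat >> h.py <<'E'
def caps(s):
    hsv=cv2.cvtColor(s['img'],cv2.COLOR_RGB2HSV)
    for c,a,b in (('green',(50,120,50),(80,255,255)),('red',(0,190,90),(6,255,255)),('white',(0,0,165),(179,40,255)),('blue',(105,150,60),(125,255,255))):
        m=cv2.inRange(hsv,a,b); n,l,st,ce=cv2.connectedComponentsWithStats(m)
        for i in range(1,n):
            p=onz(s,*ce[i],.103)[:2]-C; r=np.hypot(*p)
            if st[i,4]>10 and .045<r<.125: print(c,st[i,4],'r %.4f ang %.1f'%(r,np.degrees(np.arctan2(p[1],p[0]))%360))
E
python3 - <<'E'
from h import *
p=robot.state()['position']
robot.move_l([p[0],p[1],.145],v=.1)
robot.reach(*pose(230,.16))
robot.hold(.2)
print('top');caps(snap('top')); print('wrist');s=snap('wrist','w3');caps(s)
st=robot.state();print(st['time'],st['ft_force'])
E
```

```text
top
green 46 r 0.0616 ang 126.6
green 57 r 0.1024 ang 120.8
red 36 r 0.0629 ang 180.3
red 29 r 0.1077 ang 180.6
wrist
green 137 r 0.0925 ang 123.2
green 916 r 0.0515 ang 124.9
red 1054 r 0.0535 ang 182.3
red 1207 r 0.0999 ang 180.1
white 937 r 0.0539 ang 241.3
white 950 r 0.0995 ang 241.3
blue 1063 r 0.0538 ang 299.9
blue 1358 r 0.1006 ang 302.0
11.3167 [ 0.54853547 -0.79439563  0.5108557 ]
```

View pics/w3.png

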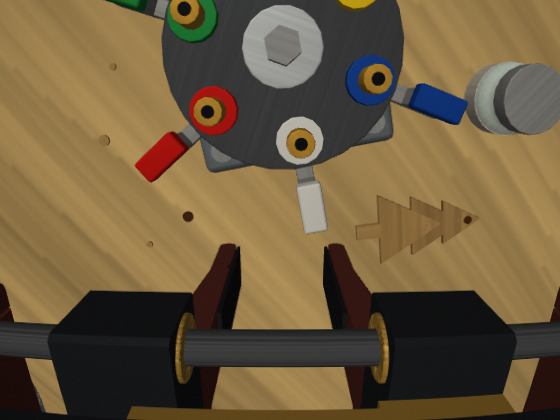

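The wrist view shows the turret back in its original stop: white (312,205) at 241° and red (163,155) at 180°. I'll descend lower and repeat.

```bash
python3 - <<'E'
from h import *
robot.reach(*pose(241.3,.14))
print(robot.move_l(pose(241.3,.066)[0],v=.06,until_force=6),robot.state()['position'])
for deg in np.arange(236,180,-5):
    hit=robot.move_l(*pose(deg,.066),v=.04,until_force=15)
    st=robot.state(); print(deg,hit,round(st['time'],2),st['ft_force'].round(1),st['ft_torque'].round(2))
    if hit or st['ft_force'][2]>8: break
robot.hold(.3); print(robot.state()['ft_force'].round(1)); caps(snap('wrist','w4'))
E
```

```text
False [ 0.51212754 -0.06876498  0.06638132]
236 False 13.39 [-0.3  0.3 -0.1] [ 0.02 -0.05  0.  ]
231 False 13.78 [ 1.5 -2.1  0.6] [-0.34 -0.35  0.02]
226 False 14.16 [ 1.4 -2.4  1.1] [-0.43 -0.35  0.  ]
221 False 14.54 [ 1.1 -1.   1.4] [-0.27 -0.27  0.04]
216 False 14.93 [ 0.  -0.9  0.6] [-0.15 -0.18 -0.03]
211 False 15.31 [ 0.9 -0.5 -0.6] [ 0.02 -0.06  0.01]
206 False 15.69 [ 0.6 -0.1  0.2] [ 0.    0.02 -0.01]
201 False 16.07 [-0.5 -0.1 -0. ] [ 0.08 -0.03 -0.02]
196 False 16.46 [-1.2  3.  -0.4] [ 0.7   0.16 -0.03]
191 False 16.84 [-1.1  3.9  0.1] [ 0.8   0.23 -0.04]
186 False 17.23 [-0.8  1.7 -0.8] [ 0.31  0.08 -0.01]
181 False 17.61 [0.5 0.4 0.3] [ 0.02 -0.03  0.01]
[ 0.8 -0.2  0.4]
red 2311 r 0.0514 ang 124.2
red 3025 r 0.1015 ang 120.0
white 2262 r 0.0523 ang 179.9
white 2448 r 0.0997 ang 180.0
blue 2527 r 0.0492 ang 236.2
blue 3650 r 0.0971 ang 241.1
```

View pics/w4.png

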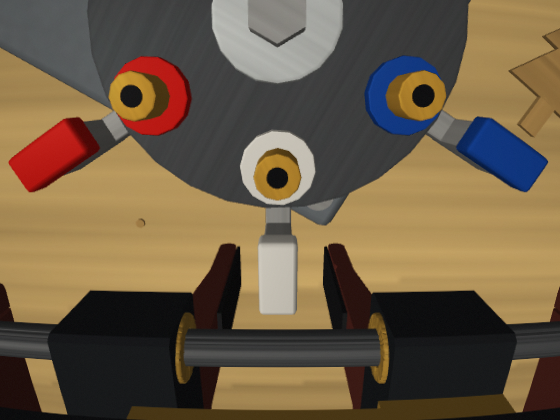

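The white tab (278,270) now sits centred between the fingers at 180° and red is at 120°, so the turret has clicked exactly one stop and no force remains. I'll retract straight up, move away and check.

```bash
python3 - <<'E'
from h import *
p=robot.state()['position']
robot.move_l([p[0],p[1],.2],v=.12)
robot.reach([.42,-.3,.3],[-np.pi/2,0,-1.3])
robot.hold(.3)
s=snap('top','t5'); caps(s); print(robot.state()['time'],robot.state()['ft_force'])
c=s['img'][130:250,90:250+80]
cv2.imwrite('pics/c5.png',cv2.cvtColor(cv2.resize(c,None,fx=3.3,fy=3.3,interpolation=cv2.INTER_CUBIC),cv2.COLOR_RGB2BGR))
# change elsewhere vs start picture
a=cv2.cvtColor(cv2.imread('pics/top0.png'),cv2.COLOR_BGR2RGB).astype(int)
d=(abs(s['img']-a).max(2)>45).astype(np.uint8)
n,l,st,ce=cv2.connectedComponentsWithStats(cv2.dilate(d,np.ones((5,5))))
print([list(x) for x in st[1:] if x[4]>40])
E
```

```text
red 38 r 0.0611 ang 127.0
red 50 r 0.1033 ang 120.8
white 43 r 0.0633 ang 180.7
white 55 r 0.1013 ang 179.9
blue 34 r 0.0623 ang 235.6
blue 51 r 0.1028 ang 241.1
20.8583 [-0.62110604 -0.33655367  0.30204208]
[[np.int32(254), np.int32(160), np.int32(10), np.int32(15), np.int32(148)], [np.int32(356), np.int32(168), np.int32(165), np.int32(252), np.int32(22868)], [np.int32(252), np.int32(176), np.int32(15), np.int32(14), np.int32(195)], [np.int32(270), np.int32(176), np.int32(28), np.int32(24), np.int32(376)], [np.int32(243), np.int32(192), np.int32(7), np.int32(8), np.int32(50)], [np.int32(271), np.int32(204), np.int32(29), np.int32(21), np.int32(368)], [np.int32(221), np.int32(206), np.int32(30), np.int32(21), np.int32(374)], [np.int32(253), np.int32(215), np.int32(16), np.int32(30), np.int32(365)], [np.int32(488), np.int32(308), np.int32(72), np.int32(61), np.int32(2933)], [np.int32(527), np.int32(384), np.int32(33), np.int32(36), np.int32(683)], [np.int32(232), np.int32(392), np.int32(53), np.int32(28), np.int32(696)], [np.int32(283), np.int32(400), np.int32(17), np.int32(15), np.int32(137)], [np.int32(271), np.int32(416), np.int32(31), np.int32(4), np.int32(118)]]
```

View pics/c5.png

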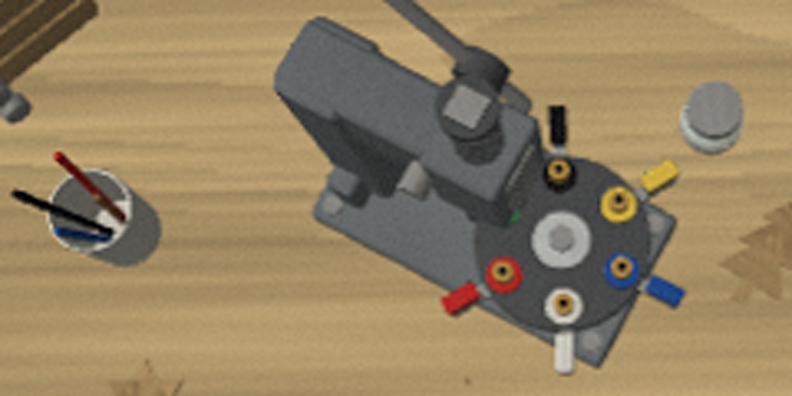

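The five visible stations are red, white, blue, yellow and black. A sliver of the green collar shows at (513,215) under the ram, and nothing loose has moved.

```bash
python3 -c "
from h import *
print(robot.job_done())"
```

```text
the job is handed in; nothing more can be done
None
```

The turret is one stop clockwise from where it started, with the green die under the punch. The hand is clear of the press and I handed the job in at about 21 s.

- **First try failed:** The fingertips sat higher than I had planned and slid over the tab caps with about 6 N of vertical force. The turret sprang back to its original stop. I re-measured it, lowered the hand 26 mm and pushed the white tab round an arc, with about 4 N sideways at the most in the readings.
- **Turret position:** The red, white and blue tabs are at about 121°, 180° and 241°. That puts green at about 61°, against a press axis of about 60°. The green die itself is mostly hidden under the ram, so this is worked out from the other stations plus a sliver of green collar in view. No force remained on the tool before I pulled away.
- **Everything else:** Comparing the top camera's pictures from before and after shows changes only at the turret and the arm. The knife, glue and deer fall inside the area changed by the arm, so that comparison does not cover them. The arm passed near them only above 0.2 m.

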